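# Screw an elbow plug into a clamped threaded coupling and clock its outlet

### The job

Take the right-angle brass plug out of the grey tray and set it into the round coupling held in the blue vice. Feel for where its thread starts, screw it in clockwise (seen from above) until it turns stiff against the spring seal, and stop with its outlet pointing straight at the white mark, not past it; then let go. Be gentle all the way, pressing lightly and never forcing the turn, and leave the other things where they are.

Things in the scene. Friction and masses are not known exactly. Their poses are not given: they have to be found in the camera images.
- elbow: Right-angle plug, 180 g, standing upright on its steel shank in the tray. Origin: centre of the shank's lower end, z up. Shank 21.6 mm diameter, z 0 to 22, its foot tapered to 15 mm over the lowest 3 mm. Two flat-bottomed lugs (5 mm wide, z 4.5 to 9.5, reaching 16.5 mm from the axis) stick out along +x and -x. Above the shank a brass block, z 22 to 54.
- body_mid (a point): Grip point on the plug's axis, z 42, in the 26 x 26 mm brass block (its flat sides face the plug's +-x and +-y). Grip it on its y sides.
- outlet (a point): End of the plug's outlet, 55 mm along the plug's +x from its axis, z 40. The outlet is a barrel of 18 mm diameter with a black end ring of 21 mm; a white line along the top shows its direction.
- vice: Blue vice, fixed, base 150 x 100 mm, holding the female coupling with its axis vertical. Origin: on the coupling's axis at the table, z up; +x points to the white index mark. The coupling (45 mm outside diameter) stands up to z 75, all else stays below z 63. Press by hand at most about 8 N and never force the turn: over 20 N between plug and coupling spoils them.
- mouth (a point): Centre of the coupling's flat brass rim, 75 mm above the table. Hole 24 mm wide, two opposed slots 7.6 mm wide for the lugs. Their angle varies: with lugs in slots, the right way round, the outlet is 34 to 102 degrees counter-clockwise (from above) of the mark, +- 5 of play at best; feel for it. Else the lugs ride on the rim, plug origin at height 70.5 mm.
- seal_top (a point): Top of the sprung orange seal inside the coupling, 60.5 mm above the table: with its lugs in the slots the plug drops 10 mm and stands on it. Turned clockwise, a helical ramp then draws the plug down 0.055 mm a degree; after about 24 free degrees the seal (1.2 N, then 1.5 N/mm) resists. At the mark it is 0.5 to 4.5 mm down. The hand must follow. Released, the thread holds itself by friction.
- mark (a point): White index line on the small post of the vice, 55 mm from the coupling's axis along the vice's +x, 62 mm above the table. The finished outlet ends right above it.
- tray: Grey parts tray, fixed, 170 x 200 mm, walls 16 mm high, floor 4 mm above the table; origin under its centre.
- trafo_a: Small yellow and black transformer, 30 x 26 x 26 mm, loose on the table; origin under its centre. Leave alone.
- dust_cap: Red plastic cap, 26 mm diameter, 14 mm high, in the tray; origin under its centre. Leave alone.
- straight_plug: Straight steel plug, 24 mm diameter, 22 mm high, in the tray; origin under its centre. Leave alone.
- washer: Copper disc, 24 mm diameter, 5 mm thick, in the tray; origin under its centre. Leave alone.
- driver: Screwdriver with a red handle lying on the table, long axis x. Leave alone.
Not all that is in view belongs to the job. Of the things that look like the elbow, the largest one is meant.

How it is judged:
By the outcome, as a careful person would: the job done as asked, in the order asked, and still so for the second after the job is handed in, with the robot touching nothing.
It also fails if it takes over 72 s, if anything falls off the work surface, if the arm or the gripper's body presses on something with over 40 N, if the wrist force passes 120 N, or if a joint passes its speed limit or range.

### The arm

A 7-joint arm with a two-finger parallel gripper is mounted at the origin on the work surface. World frame = base frame: x ahead of the robot, y to its left, z up, the work surface at z = 0. Lengths are in m, angles in rad, forces in N, time in s.
With the tool pointing down it reaches from about 0.425 to 0.95 m from the base axis. Payload 4.7 kg.
Tool frame: the origin (TCP) lies at the very end of the fingers, on their centre line; the grasp point (between the pads) lies arm.hold_point_z behind it (arm.hold_point_z is the distance from the TCP to the grasp point, in m); z points along the fingers, y is the line along which they close (so a half turn about z gives the same grasp; the last joint's range is limited). The gripper opens to 87 mm and grips with 3 to 60 N. Pads are 19 mm wide; open, the fingers measure 117 mm over their backs; the gripper's body (75 mm by 190 mm) begins 51 mm behind the grasp point.
Start: joints at [-1.36, 0.469, -0.049, 1.532, 0.024, 1.141, -0.082], TCP at [0.16, 0.656, 0.223] pointing down, gripper open.
Joint ranges: [-2.59, 2.59], [-0.33, 1.99], [-1.39, 1.29], [0.1, 2.45], [-1.04, 4.18], [0.21, 1.99], [-2.66, 2.66]. Speed limits (rad/s): [2.57, 2.57, 3.14, 3.14, 3.14, 3.14, 3.14].

### API

Orientations are given as [roll, pitch, yaw] about the fixed x, y, z axes, in that order (R = Rz(yaw) Ry(pitch) Rx(roll)).
In Python, from station import arm, vision gives the robot as it stands.
- The arm moves only by the tool step_arm, never from a script. Its argument "increments" is a list of rows, each an object of numbers: "x", "y", "z": the shift along the tool's x, y, z in units of 30 mm (1.0 is 30 mm); "rx", "ry", "rz": the turn, a rotation vector about the tool's x, y, z in units of 6 degrees (1.0 is 6 degrees); "grip": the opening, from 0 (shut) to 1 (fully open). In form: [{"x": .., "y": .., "z": .., "rx": .., "ry": .., "rz": .., "grip": ..}, ...]. A call has 1 to 5 rows; each row shifts and turns the commanded pose from where the row before left it, along the tool's axes as they then stand; what a row does not reach is not made up. A row lasts 1/12 s, in which the tool goes at most 41.7 mm and 7.16 degrees, less where a joint would pass 70% of its speed; a pose out of reach is approached as far as the arm can. A call is refused whole if a number of a shift passes 1 or a number of a turn 1, either way. A call with a gripper value outside its range is refused whole. The fingers move at their own pace and stop on an object; "force" is the grip in N (left out, the last holds). Time passes only in rows, so rows that do not move let the fingers close. It gives the time, the measured TCP pose, the force, the opening and the grip force at its end, in the units of the state.
- arm.observe(): the state, without advancing time (a new reading comes with each control period).
- vision.grab_frame(name): name is "side" or "top" or "wrist"; returns (picture, depth): 384x512x3 uint8, red, green, blue; 384x512 float32, m along the optical axis (not along the pixel's ray), 0 where there is no reading.
- vision.camera_model(name): a dict with "vfov" (degrees; the focal length in pixels is half the picture's height over the tangent of half this angle, whatever the lens; pixels are square), "cx", "cy" (the principal point, pixels), "origin" and "attitude" of the camera in the world; the wrist camera has in their place "tool_from_camera" (4x4, takes a point from camera to tool coordinates, whose origin is the TCP and whose axes are the flange's). Camera axes: x right, y down, z forward; pixel columns grow to the right and rows downward; lengths in m; the calibration is good to about 2 mm. A picture is of the moment at which its call begins: read the wrist's pose just before it. camera_model takes no time and is no camera call.
- arm.sign_off(): hands the job in; it is judged then, once.
Trained networks look in the newest picture that a camera, given by its name, has taken for a name from the list of things; names that differ only in an ending like _2 or _b are one class to them, and where a whole thing is asked for, a point or a joint stands for the part that bears it (a point fixed in the world has none). Each returns a list of dicts, best first, with "p" (0 to 1); they miss things now and then, are a little off and sometimes report something else, mostly with a low value. They report only what shows in the picture. A call takes as long as a camera call. They do not tell look-alikes from the thing itself.
- vision.boxes_of(camera, target): "bbox" ([centre column, centre row, width, height] in pixels, round what is visible of it).
- vision.spot_point(camera, target): "pixel" ([column, row] in pixels: a listed point, or the origin of a listed thing).
The state is a dict: "clock": time; "q": joint angles; "qd": joint speeds; "tau": joint torques, N m; "ee_pos": TCP position; "ee_rot": TCP orientation; "wrist_force": force on the tool from outside, world axes, zero at the start; "torque": the same for the moment, N m; "gripper_width": opening from 0.0 (shut) to 1.0 (fully open); "finger_force": force on a finger pad.
Only numpy, scipy, OpenCV 4.12 (cv2) and the standard library are available. Lean on these libraries where they do the work, as an engineer would, in place of code of your own. Each camera call takes 0.05 s, during which the arm holds its last target. There are 200 camera calls.

## Working session

There is one attempt and no reset: what is moved stays moved. The work goes in short steps, Python scripts to look and compute and a tool call to move; the robot and the scene stay as the last step left them, time stands still between calls to the robot, and variables do not carry over. Pictures are saved under pics/ and viewed, at most 10 in all, crops included, and the job is handed in when it is done.

Besides the shell and the picture viewer there is one more tool, called after "Call:" in YAML: its name, and indented under it one key for each argument. step_arm: Moves the arm, as the interface text tells. Its arguments: {"type":"object","properties":{"increments":{"type":"array","items":{"type":"object","properties":{"x":{"type":"number"},"y":{"type":"number"},"z":{"type":"number"},"rx":{"type":"number"},"ry":{"type":"number"},"rz":{"type":"number"},"grip":{"type":"number"}}}},"force":{"type":"number"}},"required":["increments"]}

```bash
mkdir -p pics; ls; cat > h.py <<'E'
import numpy as np, cv2
from scipy.spatial.transform import Rotation as R
from station import arm, vision
def cam(n):
    m=vision.camera_model(n); f=192/np.tan(np.radians(m['vfov'])/2)
    if 'origin' in m:
        a=np.array(m['attitude'],float); Rm=a if a.shape==(3,3) else R.from_euler('xyz',a).as_matrix()
        return f,m['cx'],m['cy'],Rm,np.array(m['origin'])
    s=arm.observe(); T=np.array(m['tool_from_camera']); Rt=R.from_euler('xyz',s['ee_rot']).as_matrix()
    return f,m['cx'],m['cy'],Rt@T[:3,:3],Rt@T[:3,3]+np.array(s['ee_pos'])
def ray(c,px):
    f,cx,cy,Rm,o=c; d=Rm@np.array([(px[0]-cx)/f,(px[1]-cy)/f,1]); return o,d
def atz(c,px,z):
    o,d=ray(c,px); return o+d*(z-o[2])/d[2]
def tri(c1,p1,c2,p2):
    o,d=ray(c1,p1);o2,d2=ray(c2,p2)
    t=np.linalg.lstsq(np.c_[d,-d2],o2-o,rcond=None)[0]; a=o+t[0]*d;b=o2+t[1]*d2
    return (a+b)/2,np.linalg.norm(a-b)
def cloud(c,dep):
    f,cx,cy,Rm,o=c; v,u=np.mgrid[:384,:512]
    return np.stack([(u-cx)/f*dep,(v-cy)/f*dep,dep],-1)@Rm.T+o
E
python3 - <<'E'
from h import *
s=arm.observe();print(s, arm.hold_point_z)
ims=[]
for n in ('top','side'):
    print(n,vision.camera_model(n))
    im,d=vision.grab_frame(n);np.save(n+'.npy',d);cv2.imwrite(n+'.png',im[...,::-1]);c=cam(n)
    for t in ('elbow','body_mid','outlet','vice','mouth','mark','tray'):
        print(n,t,[(np.round(r['pixel']).tolist(),round(r['p'],2)) for r in vision.spot_point(n,t)][:4])
    print([(np.round(r['bbox']).tolist(),round(r['p'],2)) for r in vision.boxes_of(n,'elbow')][:4])
    cv2.imwrite('pics/'+n+'0.png',cv2.resize(im[...,::-1],(800,600)))
E
```

```text
pics
{'clock': 0.0, 'q': array([-1.35989856,  0.4694654 , -0.04859281,  1.53367593,  0.02413298,
        1.14100748, -0.08229866]), 'qd': array([-0.00133067, -0.00092302, -0.00096123,  0.0007949 ,  0.00027447,
       -0.00197688,  0.00059269]), 'tau': array([-1.35893450e-03, -5.07982314e+01, -8.10308964e-02, -2.36160100e+01,
       -6.12587621e-02,  3.81644012e-02,  1.90223936e-04]), 'ee_pos': array([0.16017572, 0.65510703, 0.22149091]), 'ee_rot': array([-3.13962597e+00,  1.03011419e-04,  2.90183943e+00]), 'wrist_force': array([ 1.23386739,  0.05502418, -0.29819135]), 'torque': array([ 0.02553678, -0.00616258, -0.00108119]), 'finger_force': 0.0, 'gripper_width': 0.9994372290478365} 0.0187
top {'vfov': 55.25020510041337, 'cx': 252.8577612845452, 'cy': 192.76805202342032, 'origin': array([ 0.36914601, -0.03800796,  1.08418318]), 'attitude': array([-3.03415488e+00,  2.50820860e-03, -1.56286883e+00])}
top elbow [([124.0, 208.0], 0.67), ([158.0, 244.0], 0.57), ([170.0, 194.0], 0.49), ([298.0, 177.0], 0.3)]
top body_mid [([302.0, 176.0], 0.75), ([167.0, 192.0], 0.74), ([121.0, 206.0], 0.63
[... 321 characters left out ...]
158.0, 248.0, 16.0, 13.0], 0.54)]
side {'vfov': 57.87643709668215, 'cx': 255.60083278479172, 'cy': 193.33703645712387, 'origin': array([0.20847054, 0.52331983, 0.55987639]), 'attitude': array([-2.2317283 ,  0.01040067, -2.65950063])}
side elbow [([272.0, 338.0], 0.9), ([208.0, 293.0], 0.88), ([205.0, 283.0], 0.74)]
side body_mid [([274.0, 335.0], 0.93), ([177.0, 360.0], 0.73)]
side outlet [([296.0, 321.0], 0.85), ([191.0, 266.0], 0.82), ([200.0, 380.0], 0.6)]
side vice [([269.0, 182.0], 0.72), ([253.0, 266.0], 0.43)]
side mouth [([267.0, 163.0], 0.55)]
side mark [([256.0, 158.0], 0.57)]
side tray [([212.0, 282.0], 0.86)]
[([204.0, 281.0, 30.0, 44.0], 0.91), ([184.0, 369.0, 32.0, 26.0], 0.8)]
```

View pics/top0.png

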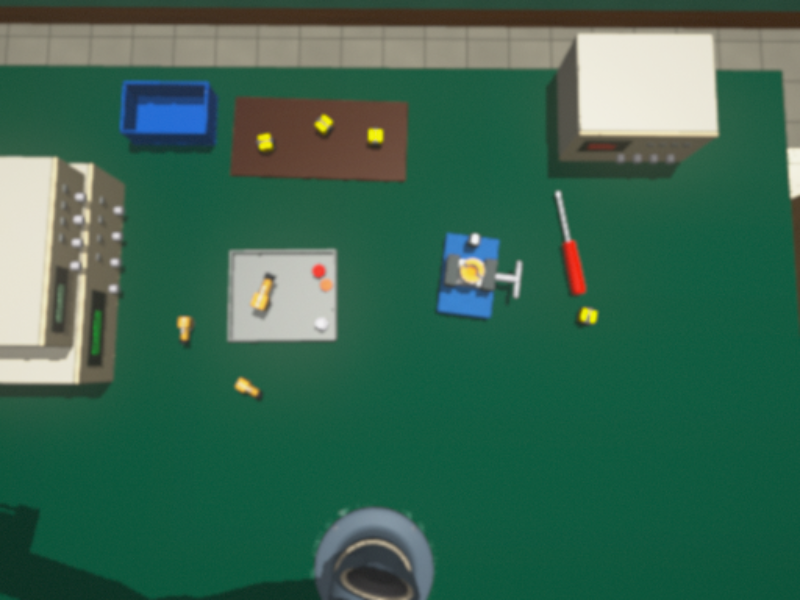

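View pics/side0.png

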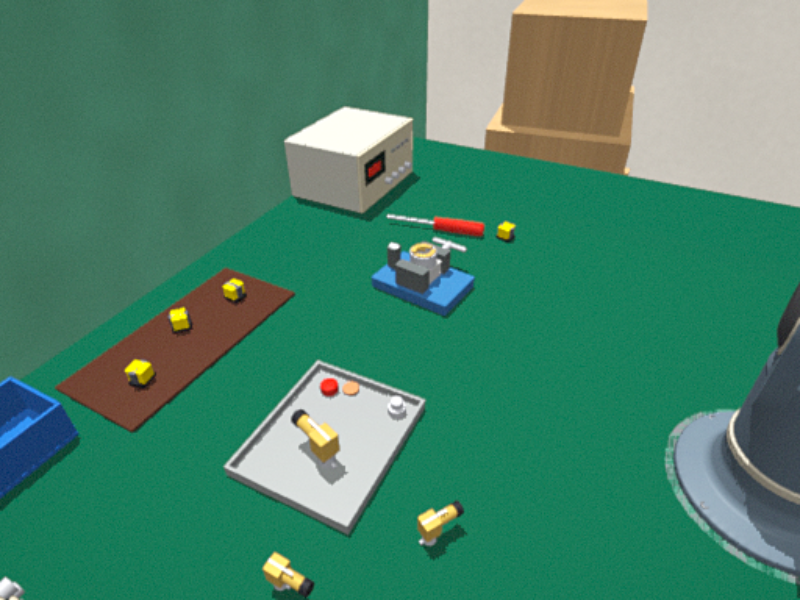

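```bash
python3 - <<'E'
from h import *
t,s=cam('top'),cam('side')
for n,z,p in (('elbA',.058,(167,188)),('bodyA',.046,(167,192)),('bodyB',.046,(121,206)),('bodyC',.046,(153,245)),('outA',.044,(175,176)),('outC',.044,(168,254)),('outB',.044,(114,222)),('mouth',.075,(302,174)),('mark',.062,(301,156)),('tray',.004,(183,191))): print(n,atz(t,p,z).round(4))
for n,z,p in (('bodyA?',.046,(274,335)),('body177',.046,(177,360)),('body208',.0,(208,293)),('out296',.044,(296,321)),('out191',.044,(191,266)),('mouth',.075,(267,163)),('mark',.062,(256,158))): print('S',n,atz(s,p,z).round(4))
print(tri(t,(302,174),s,(267,163)),tri(t,(301,156),s,(256,158)))
for n,c in(('top',t),('side',s)):
    P=cloud(c,np.load(n+'.npy')); 
    for p in ([(167,192),(121,206),(153,245),(302,174)] if n=='top' else [(205,270),(272,335),(267,163)]): print(n,p,P[p[1],p[0]].round(4))
E
```

```text
elbA [0.4915 0.2076 0.058 ]
bodyA [0.4814 0.2101 0.046 ]
bodyB [0.4405 0.3394 0.046 ]
bodyC [0.3316 0.2444 0.046 ]
outA [0.528  0.1891 0.044 ]
outC [0.3069 0.202  0.044 ]
outB [0.3951 0.3578 0.044 ]
mouth [ 0.5315 -0.1709  0.075 ]
mark [ 0.5851 -0.1701  0.062 ]
tray [0.4893 0.1727 0.004 ]
S bodyA? [0.3246 0.2502 0.046 ]
S body177 [0.4363 0.3528 0.046 ]
S body208 [0.4844 0.2058 0.    ]
S out296 [0.3034 0.2104 0.044 ]
S out191 [0.5261 0.1943 0.044 ]
S mouth [ 0.5347 -0.1522  0.075 ]
S mark [ 0.5807 -0.1792  0.062 ]
(array([ 0.5381657 , -0.17071546,  0.06254516]), np.float64(0.00991705758197299)) (array([ 0.58042954, -0.17073704,  0.06749369]), np.float64(0.007530757615176525))
top (167, 192) [0.4798 0.2065 0.0607]
top (121, 206) [0.4413 0.3437 0.0341]
top (153, 245) [0.3314 0.2458 0.041 ]
top (302, 174) [ 0.5337 -0.1727  0.0612]
side (205, 270) [0.5199 0.1634 0.0026]
side (272, 335) [0.3291 0.2478 0.0387]
side (267, 163) [ 0.5357 -0.1543  0.0735]
```

```bash
cat >> h.py <<'E'
def plan(pos,yaw,n,start=None,vary=None):
    """rows from measured (or given) pose to pos,yaw(deg); straight line, tool down"""
    s=arm.observe(); p=np.array(s['ee_pos'] if start is None else start[:3],float); r0=R.from_euler('xyz',s['ee_rot']); 
    y0=np.degrees(s['ee_rot'][2]) if start is None else start[3]
    dy=(yaw-y0) if vary is None else vary
    dt=(np.array(pos)-p)/n; y=y0
    for i in range(n):
        Rm=R.from_euler('xyz',[np.pi,0,np.radians(y)]).as_matrix()
        v=Rm.T@dt/.03; print('{"x":%.2f,"y":%.2f,"z":%.2f,"rz":%.2f},'%(*v,-dy/n/6)+('\n--' if i%5==4 else ''))
        y+=dy/n
    s=arm.observe()
def st():
    s=arm.observe();print(round(s['clock'],2),np.round(s['ee_pos'],4),np.degrees(s['ee_rot']).round(2),'q',np.round(s['q'],2),'F',np.round(s['wrist_force'],2),'T',np.round(s['torque'],3),'w',round(s['gripper_width'],3),round(s['finger_force'],2))
E
python3 - <<'E'
from h import *
print(vision.camera_model('wrist'))
plan((.46,.22,.23),0,25,vary=-150)
E
```

```text
{'vfov': 63.10617401082245, 'cx': 254.3122335257138, 'cy': 193.5201988613511, 'tool_from_camera': array([[ 1.50020932e-03, -9.62523564e-01, -2.71193914e-01,
         7.38572509e-02],
       [ 9.99998703e-01,  1.28507938e-03,  9.70848452e-04,
         4.28223345e-04],
       [-5.85958805e-04, -2.71195019e-01,  9.62524243e-01,
        -1.62400309e-01],
       [ 0.00000000e+00,  0.00000000e+00,  0.00000000e+00,
         1.00000000e+00]])}
{"x":-0.53,"y":-0.47,"z":-0.01,"rz":1.00},
{"x":-0.57,"y":-0.41,"z":-0.01,"rz":1.00},
{"x":-0.61,"y":-0.35,"z":-0.01,"rz":1.00},
{"x":-0.65,"y":-0.28,"z":-0.01,"rz":1.00},
{"x":-0.67,"y":-0.21,"z":-0.01,"rz":1.00},
--
{"x":-0.69,"y":-0.14,"z":-0.01,"rz":1.00},
{"x":-0.70,"y":-0.07,"z":-0.01,"rz":1.00},
{"x":-0.71,"y":0.00,"z":-0.01,"rz":1.00},
{"x":-0.70,"y":0.08,"z":-0.01,"rz":1.00},
{"x":-0.69,"y":0.15,"z":-0.01,"rz":1.00},
--
{"x":-0.67,"y":0.22,"z":-0.01,"rz":1.00},
{"x":-0.64,"y":0.29,"z":-0.01,"rz":1.00},
{"x":-0.61,"y":0.36,"z":-0.01,"rz":1.00},
{"x":-0.57,"y":0.42,"z":-0.01,"rz":1.00},
{"x":-0.52,"y":0.47,"z":-0.01,"rz":1.00},
--
{"x":-0.47,"y":0.53,"z":-0.01,"rz":1.00},
{"x":-0.41,"y":0.57,"z":-0.01,"rz":1.00},
{"x":-0.35,"y":0.61,"z":-0.01,"rz":1.00},
{"x":-0.28,"y":0.65,"z":-0.01,"rz":1.00},
{"x":-0.21,"y":0.67,"z":-0.01,"rz":1.00},
--
{"x":-0.14,"y":0.69,"z":-0.01,"rz":1.00},
{"x":-0.07,"y":0.70,"z":-0.01,"rz":1.00},
{"x":0.00,"y":0.71,"z":-0.01,"rz":1.00},
{"x":0.08,"y":0.70,"z":-0.01,"rz":1.00},
{"x":0.15,"y":0.69,"z":-0.01,"rz":1.00},
--
```

Call:
step_arm:
  increments:
    - {"x":-0.53,"y":-0.47,"rz":1}
    - {"x":-0.57,"y":-0.41,"rz":1}
    - {"x":-0.61,"y":-0.35,"rz":1}
    - {"x":-0.65,"y":-0.28,"rz":1}
    - {"x":-0.67,"y":-0.21,"rz":1}

```text
schema error: expected keys x, y, z, rx, ry, rz, grip
```

Call:
step_arm:
  increments:
    - {"x":-0.69,"y":-0.14,"rz":1}
    - {"x":-0.7,"y":-0.07,"rz":1}
    - {"x":-0.71,"y":0,"rz":1}
    - {"x":-0.7,"y":0.08,"rz":1}
    - {"x":-0.69,"y":0.15,"rz":1}

```text
schema error: expected keys x, y, z, rx, ry, rz, grip
```

Call:
step_arm:
  increments:
    - {"x":-0.67,"y":0.22,"rz":1}
    - {"x":-0.64,"y":0.29,"rz":1}
    - {"x":-0.61,"y":0.36,"rz":1}
    - {"x":-0.57,"y":0.42,"rz":1}
    - {"x":-0.52,"y":0.47,"rz":1}

```text
schema error: expected keys x, y, z, rx, ry, rz, grip
```

Call:
step_arm:
  increments:
    - {"x":-0.47,"y":0.53,"rz":1}
    - {"x":-0.41,"y":0.57,"rz":1}
    - {"x":-0.35,"y":0.61,"rz":1}
    - {"x":-0.28,"y":0.65,"rz":1}
    - {"x":-0.21,"y":0.67,"rz":1}

```text
schema error: expected keys x, y, z, rx, ry, rz, grip
```

Call:
step_arm:
  increments:
    - {"x":-0.14,"y":0.69,"rz":1}
    - {"x":-0.07,"y":0.7,"rz":1}
    - {"x":0,"y":0.71,"rz":1}
    - {"x":0.08,"y":0.7,"rz":1}
    - {"x":0.15,"y":0.69,"rz":1}

```text
schema error: expected keys x, y, z, rx, ry, rz, grip
```

All keys are needed.

Call:
step_arm:
  increments:
    - {"x":-0.53,"y":-0.47,"z":0,"rx":0,"ry":0,"rz":1,"grip":1}
    - {"x":-0.57,"y":-0.41,"z":0,"rx":0,"ry":0,"rz":1,"grip":1}
    - {"x":-0.61,"y":-0.35,"z":0,"rx":0,"ry":0,"rz":1,"grip":1}
    - {"x":-0.65,"y":-0.28,"z":0,"rx":0,"ry":0,"rz":1,"grip":1}
    - {"x":-0.67,"y":-0.21,"z":0,"rx":0,"ry":0,"rz":1,"grip":1}

```text
clock: 1.32
ee_pos: [0.221, 0.5679, 0.2227]
ee_rot: [3.141, -0.0, 2.373]
wrist_force: [-0.2, -0.5, 0.4]
gripper_width: 0.995
finger_force: 0.0
```

Call:
step_arm:
  increments:
    - {"x":-0.69,"y":-0.14,"z":0,"rx":0,"ry":0,"rz":1,"grip":1}
    - {"x":-0.7,"y":-0.07,"z":0,"rx":0,"ry":0,"rz":1,"grip":1}
    - {"x":-0.71,"y":0,"z":0,"rx":0,"ry":0,"rz":1,"grip":1}
    - {"x":-0.7,"y":0.08,"z":0,"rx":0,"ry":0,"rz":1,"grip":1}
    - {"x":-0.69,"y":0.15,"z":0,"rx":0,"ry":0,"rz":1,"grip":1}

```text
clock: 1.73
ee_pos: [0.281, 0.4808, 0.2228]
ee_rot: [3.141, -0.001, 1.85]
wrist_force: [0.9, 0.8, 1.0]
gripper_width: 1.0
finger_force: 0.0
```

Call:
step_arm:
  increments:
    - {"x":-0.67,"y":0.22,"z":0,"rx":0,"ry":0,"rz":1,"grip":1}
    - {"x":-0.64,"y":0.29,"z":0,"rx":0,"ry":0,"rz":1,"grip":1}
    - {"x":-0.61,"y":0.36,"z":0,"rx":0,"ry":0,"rz":1,"grip":1}
    - {"x":-0.57,"y":0.42,"z":0,"rx":0,"ry":0,"rz":1,"grip":1}
    - {"x":-0.52,"y":0.47,"z":0,"rx":0,"ry":0,"rz":1,"grip":1}

```text
clock: 2.15
ee_pos: [0.3411, 0.3937, 0.2228]
ee_rot: [-3.142, -0.001, 1.326]
wrist_force: [1.1, -0.0, 1.2]
gripper_width: 1.001
finger_force: 0.0
```

Call:
step_arm:
  increments:
    - {"x":-0.47,"y":0.53,"z":0,"rx":0,"ry":0,"rz":1,"grip":1}
    - {"x":-0.41,"y":0.57,"z":0,"rx":0,"ry":0,"rz":1,"grip":1}
    - {"x":-0.35,"y":0.61,"z":0,"rx":0,"ry":0,"rz":1,"grip":1}
    - {"x":-0.28,"y":0.65,"z":0,"rx":0,"ry":0,"rz":1,"grip":1}
    - {"x":-0.21,"y":0.67,"z":0,"rx":0,"ry":0,"rz":1,"grip":1}

```text
clock: 2.57
ee_pos: [0.4012, 0.3069, 0.2228]
ee_rot: [-3.141, -0.001, 0.802]
wrist_force: [0.1, 0.5, -0.0]
gripper_width: 1.003
finger_force: 0.0
```

Call:
step_arm:
  increments:
    - {"x":-0.14,"y":0.69,"z":0,"rx":0,"ry":0,"rz":1,"grip":1}
    - {"x":-0.07,"y":0.7,"z":0,"rx":0,"ry":0,"rz":1,"grip":1}
    - {"x":0,"y":0.71,"z":0,"rx":0,"ry":0,"rz":1,"grip":1}
    - {"x":0.08,"y":0.7,"z":0,"rx":0,"ry":0,"rz":1,"grip":1}
    - {"x":0.15,"y":0.69,"z":0,"rx":0,"ry":0,"rz":1,"grip":1}

```text
clock: 2.98
ee_pos: [0.4613, 0.2197, 0.2228]
ee_rot: [-3.141, -0.0, 0.279]
wrist_force: [0.4, -0.0, -0.2]
gripper_width: 0.999
finger_force: 0.0
```

```bash
cat >> h.py <<'E'
def look(tag,targets,z=None,cn='wrist'):
    c=cam(cn); im,d=vision.grab_frame(cn); out={}
    for t in targets:
        r=vision.spot_point(cn,t); out[t]=[(np.round(q['pixel'],1).tolist(),round(q['p'],2)) for q in r][:3]
        print(t,out[t],[atz(c,q[0],z[t]).round(4).tolist() for q in out[t]] if z else '')
    cv2.imwrite('%s.png'%tag,im[...,::-1]); np.savez(tag,c=np.array([c[0],c[1],c[2]]),R=c[3],o=c[4],d=d,im=im); return c,im,d
def load(tag):
    a=np.load(tag+'.npz'); return (*a['c'],a['R'],a['o']),a['im'],a['d']
E
python3 - <<'E'
from h import *
st()
c,im,d=look('w1',['elbow','body_mid','outlet','tray'],dict(elbow=.004,body_mid=.046,outlet=.044,tray=0))
P=cloud(c,d); cv2.imwrite('pics/w1.png',cv2.resize(im[...,::-1],(800,600)))
m=(P[...,2]>.05)&(P[...,2]<.064)&(d>0)&(abs(P[...,0]-.49)<.06)&(abs(P[...,1]-.2)<.06)
q=P[m]; print(len(q),np.median(q[:,2]),cv2.minAreaRect((q[:,:2]*1000).astype(np.float32)))
m=(P[...,2]>.025)&(d>0)&(abs(P[...,0]-.49)<.08)&(abs(P[...,1]-.2)<.08)
q=P[m]; print(len(q),cv2.minAreaRect((q[:,:2]*1000).astype(np.float32)),np.percentile(q[:,2],[5,50,95]))
plan((.48,.21,.18),-20,6,vary=-36)
E
```

```text
2.98 [0.4613 0.2197 0.2228] [-1.7996e+02 -3.0000e-02  1.5980e+01] q [-1.05  0.22  0.62  1.95 -0.15  1.02 -1.66] F [ 0.42 -0.03 -0.19] T [-0.059  0.149  0.049] w 0.999 0.0
elbow [([145.3, 150.9], 0.98), ([263.2, 156.7], 0.7), ([212.0, 257.7], 0.64)] [[0.4454, 0.3539, 0.004], [0.4783, 0.2137, 0.004], [0.3286, 0.241, 0.004]]
body_mid [([264.4, 162.8], 0.87), ([136.0, 158.3], 0.66), ([206.5, 270.3], 0.43)] [[0.4782, 0.2134, 0.046], [0.4442, 0.3496, 0.046], [0.3329, 0.2433, 0.046]]
outlet [([294.3, 120.0], 0.85), ([230.4, 285.1], 0.66), ([131.7, 193.3], 0.57)] [[0.5308, 0.1958, 0.044], [0.3202, 0.2101, 0.044], [0.4028, 0.3478, 0.044]]
tray [([294.8, 152.4], 0.71)] [[0.4937, 0.1774, 0.0]]
1143 0.05698168793870634 ((497.7295837402344, 205.11447143554688), (26.09810447692871, 67.01219177246094), 71.34906005859375)
61724 ((489.4305114746094, 216.11630249023438), (74.75424194335938, 136.77638244628906), 16.07367706298828) [0.25417954 0.31971215 0.33785851]
{"x":0.09,"y":0.09,"z":0.24,"rz":1.00},
{"x":0.10,"y":0.08,"z":0.24,"rz":1.00},
{"x":0.10,"y":0.07,"z":0.24,"rz":1.00},
{"x":0.11,"y":0.06,"z":0.24,"rz":1.00},
{"x":0.12,"y":0.05,"z":0.24,"rz":1.00},
--
{"x":0.12,"y":0.04,"z":0.24,"rz":1.00},
```

View pics/w1.png

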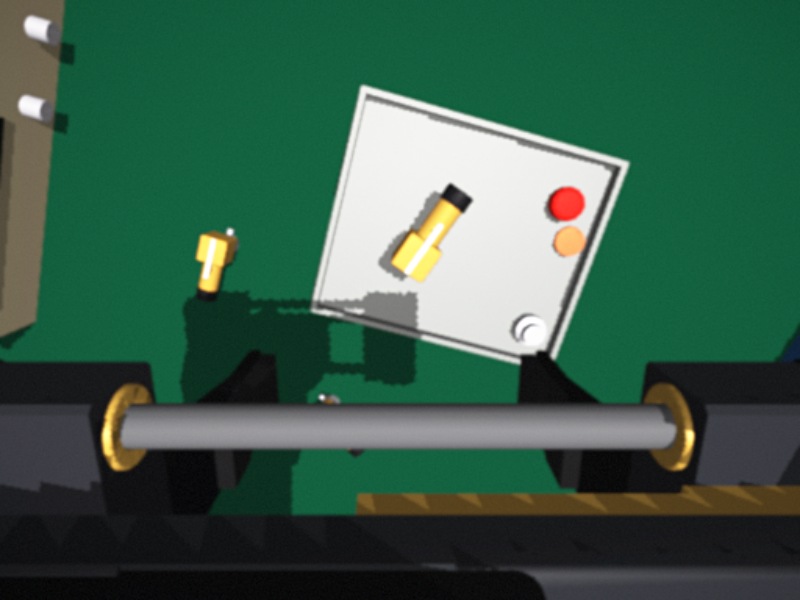

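Call:
step_arm:
  increments:
    - {"x":0.08,"y":0.1,"z":0.24,"rx":0,"ry":0,"rz":1,"grip":1}
    - {"x":0.09,"y":0.08,"z":0.24,"rx":0,"ry":0,"rz":1,"grip":1}
    - {"x":0.1,"y":0.07,"z":0.24,"rx":0,"ry":0,"rz":1,"grip":1}
    - {"x":0.1,"y":0.05,"z":0.24,"rx":0,"ry":0,"rz":1,"grip":1}
    - {"x":0.11,"y":0.03,"z":0.24,"rx":0,"ry":0,"rz":1,"grip":1}

```text
clock: 3.65
ee_pos: [0.4756, 0.2131, 0.1861]
ee_rot: [-3.141, 0.001, -0.241]
wrist_force: [-0.4, 0.5, 1.2]
gripper_width: 1.001
finger_force: 0.0
```

Call:
step_arm:
  increments:
    - {"x":0.1,"y":0,"z":0.24,"rx":0,"ry":0,"rz":0.8,"grip":1}
    - {"x":0,"y":0,"z":0,"rx":0,"ry":0,"rz":0,"grip":1}

```text
clock: 3.82
ee_pos: [0.478, 0.2119, 0.178]
ee_rot: [3.14, 0.002, -0.322]
wrist_force: [-0.5, 0.3, -0.0]
gripper_width: 1.002
finger_force: 0.0
```

```bash
python3 - <<'E'
from h import *
st()
c,im,d=look('w2',['body_mid','outlet'],dict(body_mid=.046,outlet=.044))
P=cloud(c,d); cv2.imwrite('pics/w2.png',im[...,::-1])
c1,im1,d1=load('w1')
for t,a in (('body_mid',(264.4,162.8)),('outlet',(294.3,120))):
    r=vision.spot_point('wrist',t)[0]['pixel']; print(t,tri(c1,a,c,r))
m=(P[...,2]>.048)&(P[...,2]<.066)&(d>0)&(abs(P[...,0]-.49)<.07)&(abs(P[...,1]-.2)<.06)
q=P[m]; print(len(q),np.percentile(q[:,2],[5,50,95]),cv2.minAreaRect((q[:,:2]*1000).astype(np.float32)))
m&=(P[...,2]>.0555)
q=P[m]; print(len(q),np.median(q[:,2]),q.mean(0),cv2.minAreaRect((q[:,:2]*1000).astype(np.float32)))
# white line on top
v,u=np.where(m&(im.min(2)>200)); 
E
```

```text
3.82 [0.478  0.2119 0.178 ] [ 1.7988e+02  9.0000e-02 -1.8460e+01] q [-1.08  0.32  0.72  1.97 -0.26  0.95 -2.12] F [-0.52  0.33 -0.04] T [-0.025  0.185  0.02 ] w 1.002 0.0
body_mid [([141.6, 255.2], 0.64), ([258.9, 182.8], 0.58), ([268.9, 313.8], 0.57)] [[0.4439, 0.3463, 0.046], [0.4788, 0.2072, 0.046], [0.335, 0.2428, 0.046]]
outlet [([306.7, 316.9], 0.65), ([257.0, 128.8], 0.6)] [[0.3165, 0.2047, 0.044], [0.528, 0.1929, 0.044]]
body_mid (array([0.51597413, 0.23157239, 0.25931524]), np.float64(0.007651644515811457))
outlet (array([0.52744874, 0.21019243, 0.3049235 ]), np.float64(0.04010237907019409))
1571 [0.04967197 0.05534163 0.05921963] ((497.98968505859375, 205.5037841796875), (25.438949584960938, 66.27239227294922), 72.0728988647461)
778 0.058226715184722916 [0.48020516 0.21095906 0.05819086] ((497.99835205078125, 205.58628845214844), (25.414148330688477, 66.31147003173828), 72.25054168701172)
```

View pics/w2.png

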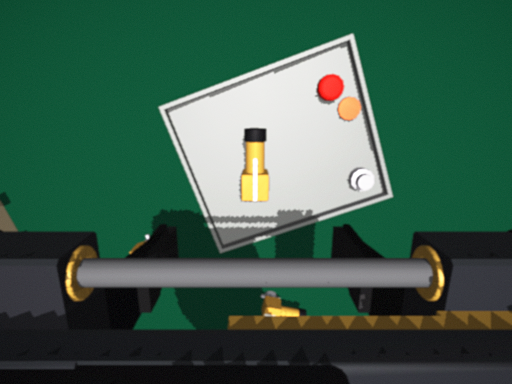

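Call:
step_arm:
  increments:
    - {"x":0,"y":0,"z":0.9,"rx":0,"ry":0,"rz":0,"grip":0.6}
    - {"x":0,"y":0,"z":0.9,"rx":0,"ry":0,"rz":0,"grip":0.6}
    - {"x":0,"y":0,"z":0.9,"rx":0,"ry":0,"rz":0,"grip":0.6}
    - {"x":0,"y":0,"z":0.9,"rx":0,"ry":0,"rz":0,"grip":0.6}
    - {"x":0,"y":0,"z":0.8,"rx":0,"ry":0,"rz":0,"grip":0.6}

```text
clock: 4.48
ee_pos: [0.4789, 0.2114, 0.0463]
ee_rot: [-3.141, 0.0, -0.322]
wrist_force: [-1.1, 1.0, 1.1]
gripper_width: 0.706
finger_force: 0.0
```

Call:
step_arm:
  increments:
    - {"x":0,"y":0,"z":0.57,"rx":0,"ry":0,"rz":0,"grip":0.6}
    - {"x":0,"y":0,"z":0,"rx":0,"ry":0,"rz":0,"grip":0.4}
    - {"x":0,"y":0,"z":0,"rx":0,"ry":0,"rz":0,"grip":0.2}
    - {"x":0,"y":0,"z":0,"rx":0,"ry":0,"rz":0,"grip":0.2}
    - {"x":0,"y":0,"z":0,"rx":0,"ry":0,"rz":0,"grip":0.2}
  force: 20

```text
clock: 4.9
ee_pos: [0.4803, 0.2115, 0.0317]
ee_rot: [-3.139, -0.002, -0.323]
wrist_force: [-0.7, -0.1, 0.6]
gripper_width: 0.387
finger_force: 0.0
```

```bash
python3 - <<'E'
from h import *
st()
E
```

```text
4.9 [0.4803 0.2115 0.0317] [-1.7986e+02 -1.0000e-01 -1.8520e+01] q [-0.93  0.54  0.57  2.08 -0.48  0.65 -1.93] F [-0.68 -0.09  0.61] T [-0.062  0.149  0.054] w 0.387 0.0
```

Call:
step_arm:
  increments:
    - {"x":-0.05,"y":0,"z":0.12,"rx":0,"ry":0,"rz":0,"grip":0.38}
    - {"x":0,"y":0,"z":0,"rx":0,"ry":0,"rz":0,"grip":0.2}
    - {"x":0,"y":0,"z":0,"rx":0,"ry":0,"rz":0,"grip":0.2}
    - {"x":0,"y":0,"z":0,"rx":0,"ry":0,"rz":0,"grip":0.2}
    - {"x":0,"y":0,"z":0,"rx":0,"ry":0,"rz":0,"grip":0.2}
  force: 20

```text
clock: 5.32
ee_pos: [0.4777, 0.2117, 0.027]
ee_rot: [-3.141, 0.0, -0.323]
wrist_force: [-1.2, 0.7, 3.2]
gripper_width: 0.299
finger_force: 20.0
```

```bash
python3 - <<'E'
from h import *
st()
E
```

```text
5.32 [0.4777 0.2117 0.027 ] [-1.7997e+02  2.0000e-02 -1.8530e+01] q [-0.93  0.54  0.56  2.08 -0.48  0.64 -1.93] F [-1.23  0.71  3.24] T [-0.005  0.446  0.032] w 0.299 19.97
```

```bash
python3 - <<'E'
from h import *
plan((.46,-.07,.205),0,10,start=(.4777,.2117,.177,-18.5))
E
```

```text
{"x":0.24,"y":0.91,"z":-0.09,"rz":-0.31},
{"x":0.21,"y":0.92,"z":-0.09,"rz":-0.31},
{"x":0.18,"y":0.92,"z":-0.09,"rz":-0.31},
{"x":0.15,"y":0.93,"z":-0.09,"rz":-0.31},
{"x":0.12,"y":0.93,"z":-0.09,"rz":-0.31},
--
{"x":0.09,"y":0.94,"z":-0.09,"rz":-0.31},
{"x":0.06,"y":0.94,"z":-0.09,"rz":-0.31},
{"x":0.03,"y":0.94,"z":-0.09,"rz":-0.31},
{"x":0.00,"y":0.94,"z":-0.09,"rz":-0.31},
{"x":-0.03,"y":0.94,"z":-0.09,"rz":-0.31},
--
```

Call:
step_arm:
  increments:
    - {"x":0,"y":0,"z":-0.5,"rx":0,"ry":0,"rz":0,"grip":0.2}
    - {"x":0,"y":0,"z":-1,"rx":0,"ry":0,"rz":0,"grip":0.2}
    - {"x":0,"y":0,"z":-1,"rx":0,"ry":0,"rz":0,"grip":0.2}
    - {"x":0,"y":0,"z":-1,"rx":0,"ry":0,"rz":0,"grip":0.2}
    - {"x":0,"y":0,"z":-1,"rx":0,"ry":0,"rz":0,"grip":0.2}

```text
clock: 5.73
ee_pos: [0.4773, 0.2109, 0.1626]
ee_rot: [3.141, 0.0, -0.324]
wrist_force: [0.1, 1.4, -1.5]
gripper_width: 0.299
finger_force: 20.0
```

Call:
step_arm:
  increments:
    - {"x":0.24,"y":0.9,"z":-0.15,"rx":0,"ry":0,"rz":-0.31,"grip":0.2}
    - {"x":0.21,"y":0.92,"z":-0.15,"rx":0,"ry":0,"rz":-0.31,"grip":0.2}
    - {"x":0.18,"y":0.92,"z":-0.1,"rx":0,"ry":0,"rz":-0.31,"grip":0.2}
    - {"x":0.15,"y":0.93,"z":-0.1,"rx":0,"ry":0,"rz":-0.31,"grip":0.2}
    - {"x":0.12,"y":0.93,"z":-0.1,"rx":0,"ry":0,"rz":-0.31,"grip":0.2}

```text
clock: 6.15
ee_pos: [0.4679, 0.0695, 0.1796]
ee_rot: [-3.141, 0.0, -0.159]
wrist_force: [1.3, 0.8, -1.4]
gripper_width: 0.299
finger_force: 20.0
```

Call:
step_arm:
  increments:
    - {"x":0.09,"y":0.94,"z":-0.1,"rx":0,"ry":0,"rz":-0.31,"grip":0.2}
    - {"x":0.06,"y":0.94,"z":-0.1,"rx":0,"ry":0,"rz":-0.31,"grip":0.2}
    - {"x":0.03,"y":0.94,"z":-0.1,"rx":0,"ry":0,"rz":-0.31,"grip":0.2}
    - {"x":0,"y":0.94,"z":-0.1,"rx":0,"ry":0,"rz":-0.31,"grip":0.2}
    - {"x":-0.03,"y":0.94,"z":-0.1,"rx":0,"ry":0,"rz":-0.31,"grip":0.2}

```text
clock: 6.57
ee_pos: [0.4587, -0.0714, 0.1946]
ee_rot: [-3.141, 0.0, 0.003]
wrist_force: [0.5, -0.1, -2.2]
gripper_width: 0.299
finger_force: 20.0
```

Call:
step_arm:
  increments:
    - {"x":0,"y":0,"z":0,"rx":0,"ry":0,"rz":0,"grip":0.2}
    - {"x":0,"y":0,"z":0,"rx":0,"ry":0,"rz":0,"grip":0.2}

```text
clock: 6.73
ee_pos: [0.459, -0.0716, 0.1947]
ee_rot: [-3.141, -0.0, -0.004]
wrist_force: [0.6, 0.7, -2.2]
gripper_width: 0.3
finger_force: 20.0
```

```bash
cat >> h.py <<'E'
def rim(c,d,im,z0=.075):
    P=cloud(c,d); m=(d>0)&(abs(P[...,2]-z0)<.004)&(np.hypot(P[...,0]-.533,P[...,1]+.17)<.04)
    m&=(im[...,0].astype(int)-im[...,2]>40)
    v,u=np.where(m); q=np.array([atz(c,(a,b),z0) for a,b in zip(u,v)])
    print('rim pts',len(q),'z',np.median(P[m][:,2]) if len(q) else 0)
    if len(q): print(q.mean(0),cv2.minEnclosingCircle((q[:,:2]*1000).astype(np.float32)),cv2.fitEllipse(cv2.convexHull((q[:,:2]*1000).astype(np.float32))))
    return q
E
python3 - <<'E'
from h import *
st()
c,im,d=look('w3',['mouth','mark','vice','outlet','body_mid'],dict(mouth=.075,mark=.062,vice=0,outlet=.22,body_mid=.22))
rim(c,d,im); cv2.imwrite('pics/w3.png',cv2.resize(im[...,::-1],(800,600)))
E
```

```text
6.73 [ 0.459  -0.0716  0.1947] [-1.7998e+02 -1.0000e-02 -2.0000e-01] q [-0.65  0.18  0.82  2.08 -0.17  0.94 -1.31] F [ 0.6   0.72 -2.17] T [0.02  0.161 0.011] w 0.3 19.97
mouth [([367.2, 103.5], 0.85)] [[0.5351, -0.1692, 0.075]]
mark [([376.6, 38.7], 0.57)] [[0.5888, -0.1767, 0.062]]
vice [([347.5, 103.7], 0.87)] [[0.5355, -0.1736, 0.0]]
outlet [([253.9, 148.4], 0.85), ([23.3, 301.8], 0.49)] [[0.5152, -0.0713, 0.22], [0.4383, 0.0452, 0.22]]
body_mid [([252.7, 255.7], 0.96)] [[0.4636, -0.0705, 0.22]]
rim pts 935 z 0.07514166012165863
[ 0.53487604 -0.17026399  0.075     ] ((534.2491455078125, -170.12811279296875), 21.49169158935547) ((534.104248046875, -170.23829650878906), (38.704185485839844, 41.99312973022461), 158.3373260498047)
```

View pics/w3.png

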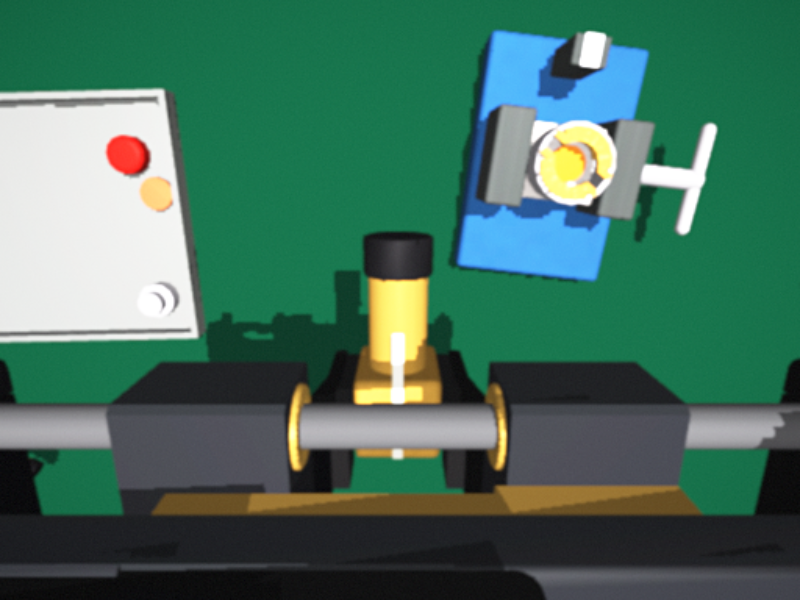

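```bash
python3 - <<'E'
from h import *
plan((.449,-.206,.155),45,8)
E
```

```text
{"x":-0.05,"y":0.57,"z":0.16,"rz":-0.93},
{"x":-0.10,"y":0.56,"z":0.16,"rz":-0.93},
{"x":-0.16,"y":0.55,"z":0.16,"rz":-0.93},
{"x":-0.21,"y":0.53,"z":0.16,"rz":-0.93},
{"x":-0.26,"y":0.51,"z":0.16,"rz":-0.93},
--
{"x":-0.31,"y":0.48,"z":0.16,"rz":-0.93},
{"x":-0.35,"y":0.45,"z":0.16,"rz":-0.93},
{"x":-0.40,"y":0.41,"z":0.16,"rz":-0.93},
```

Call:
step_arm:
  increments:
    - {"x":-0.05,"y":0.57,"z":0.16,"rx":0,"ry":0,"rz":-0.93,"grip":0.2}
    - {"x":-0.1,"y":0.56,"z":0.16,"rx":0,"ry":0,"rz":-0.93,"grip":0.2}
    - {"x":-0.16,"y":0.55,"z":0.16,"rx":0,"ry":0,"rz":-0.93,"grip":0.2}
    - {"x":-0.21,"y":0.53,"z":0.16,"rx":0,"ry":0,"rz":-0.93,"grip":0.2}
    - {"x":-0.26,"y":0.51,"z":0.16,"rx":0,"ry":0,"rz":-0.93,"grip":0.2}

```text
clock: 7.45
ee_pos: [0.4525, -0.1552, 0.1702]
ee_rot: [-3.141, 0.0, 0.495]
wrist_force: [-0.1, -0.3, -0.7]
gripper_width: 0.293
finger_force: 20.0
```

Call:
step_arm:
  increments:
    - {"x":-0.31,"y":0.48,"z":0.16,"rx":0,"ry":0,"rz":-0.93,"grip":0.2}
    - {"x":-0.35,"y":0.45,"z":0.16,"rx":0,"ry":0,"rz":-0.93,"grip":0.2}
    - {"x":-0.4,"y":0.41,"z":0.16,"rx":0,"ry":0,"rz":-0.93,"grip":0.2}
    - {"x":0,"y":0,"z":0,"rx":0,"ry":0,"rz":0,"grip":0.2}
    - {"x":0,"y":0,"z":0,"rx":0,"ry":0,"rz":0,"grip":0.2}

```text
clock: 7.87
ee_pos: [0.4478, -0.2067, 0.1559]
ee_rot: [-3.141, 0.0, 0.777]
wrist_force: [0.4, 1.3, -1.0]
gripper_width: 0.301
finger_force: 20.0
```

```bash
cat >> h.py <<'E'
def topdown(c,im,z,cen,half=.035,k=8):
    """rectify plane z, image up=+x, left=+y"""
    n=int(2*half*1000*k); f,cx,cy,Rm,o=c; i,j=np.mgrid[:n,:n]
    X=np.stack([cen[0]+half-i/k/1000,cen[1]+half-j/k/1000,np.full((n,n),z)],-1)
    q=(X-o)@Rm; return cv2.remap(im,(q[...,0]/q[...,2]*f+cx).astype(np.float32),(q[...,1]/q[...,2]*f+cy).astype(np.float32),cv2.INTER_LINEAR)
E
python3 - <<'E'
from h import *
st()
c,im,d=look('w4',['mouth','mark','vice','outlet','body_mid'],dict(mouth=.075,mark=.062,vice=0,outlet=.172,body_mid=.172))
rim(c,d,im)
c3,im3,d3=load('w3'); r=lambda t:vision.spot_point('wrist',t)[0]['pixel']
print(tri(c3,(367.2,103.5),c,r('mouth')),tri(c3,(376.6,38.7),c,r('mark')))
a=topdown(c,im,.075,(.534,-.170),k=5); b=topdown(c,im,.062,(.568,-.174),k=5)
cv2.imwrite('pics/w4.png',np.vstack([np.hstack([a,b])[...,::-1][:350]]))
# post white top points
P=cloud(c,d); m=(d>0)&(P[...,2]>.055)&(P[...,2]<.07)&(np.hypot(P[...,0]-.588,P[...,1]+.176)<.02)
print('post',m.sum(),np.median(P[m],0) if m.any() else '', P[m&(im.min(2)>180)].mean(0))
E
```

```text
7.87 [ 0.4478 -0.2067  0.1559] [-1.7995e+02  3.0000e-02  4.4550e+01] q [-0.22  0.29  0.68  2.06 -0.24  0.87 -0.19] F [ 0.36  1.26 -1.01] T [-0.086  0.116  0.034] w 0.301 19.97
mouth [([300.8, 84.3], 0.74)] [[0.5358, -0.168, 0.075]]
mark [([355.8, 41.4], 0.71)] [[0.5873, -0.1758, 0.062]]
vice [([289.1, 91.5], 0.59)] [[0.5341, -0.1689, 0.0]]
outlet [([256.8, 146.7], 0.56)] [[0.4886, -0.1681, 0.172]]
body_mid [([254.3, 256.6], 0.86), ([253.1, 227.6], 0.39)] [[0.4476, -0.2069, 0.172], [0.4586, -0.1953, 0.172]]
rim pts 1172 z 0.07525520311313945
[ 0.53465968 -0.16983479  0.075     ] ((534.1712036132812, -170.22679138183594), 20.349651336669922) ((534.1279907226562, -170.0338592529297), (38.21445083618164, 40.41501998901367), 156.02267456054688)
(array([ 0.53511273, -0.16775244,  0.07929829]), np.float64(5.071150559838281e-05)) (array([ 0.58804532, -0.17619351,  0.0622065 ]), np.float64(0.0016389673847602834))
post 717 [ 0.59274791 -0.17719625  0.06262421] [ 0.59363596 -0.17755953  0.06307577]
```

View pics/w4.png

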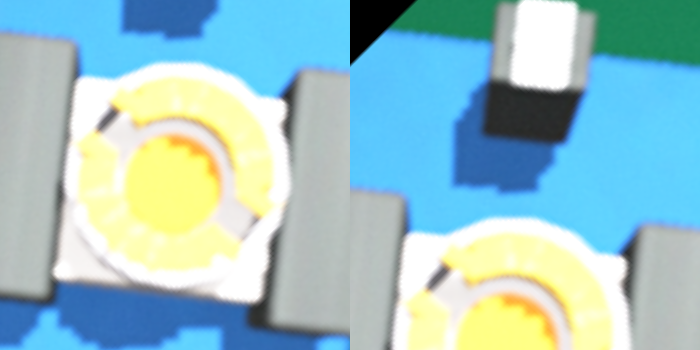

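```bash
python3 - <<'E'
from h import *
poses={'w3':((.459,-.0716,.1947),-.2),'w4':((.4478,-.2067,.1559),44.55)}
for t in ('w3','w4'):
    c,im,d=load(t); P=cloud(c,d); p,y=poses[t]; y=np.radians(y)
    Q=P-np.array(p); tx=Q[...,0]*np.cos(y)+Q[...,1]*np.sin(y); ty=Q[...,0]*np.sin(y)-Q[...,1]*np.cos(y); tz=Q[...,2]
    m=(d>0)&(tz>.015)&(tz<.045)&(tx>.014)&(tx<.07)&(abs(ty)<.02)
    print(t,m.sum(),'xmax',np.percentile(tx[m],[98,99.5,100]).round(4),'ztop',np.percentile(tz[m],[90,98]).round(4))
    r=m&(tx>.042); print('ring y',np.percentile(ty[r],[1,99]).round(4)); r=m&(tx>.02)&(tx<.038); print('barrel y',np.percentile(ty[r],[1,99]).round(4))
    hsv=cv2.cvtColor(im,cv2.COLOR_RGB2HSV)
    b=(hsv[...,0]>95)&(hsv[...,0]<125)&(hsv[...,1]>120)&(d>0)&(np.hypot(P[...,0]-.534,P[...,1]+.17)<.11)
    z=np.median(P[b][:,2]); b&=abs(P[...,2]-z)<.006
    v,u=np.where(b); q=np.array([atz(c,(i,j),z)[:2] for i,j in zip(u,v)])*1000
    print('base z',z,cv2.minAreaRect(q.astype(np.float32)))
    # white mark on post and post
    w=(im.min(2)>190)&(abs(P[...,2]-.062)<.006)&(np.hypot(P[...,0]-.59,P[...,1]+.177)<.02)
    v,u=np.where(w); q=np.array([atz(c,(i,j),.062)[:2] for i,j in zip(u,v)])*1000
    print('mark',len(q),q.mean(0),cv2.minAreaRect(q.astype(np.float32)), np.degrees(np.arctan2(q.mean(0)[1]+170.1,q.mean(0)[0]-534.1)))
    b=topdown(c,im,.075,(.534,-.170)); cv2.imwrite(t+'_td.png',b[...,::-1])
    pol=cv2.warpPolar(b,(int(.035*8000),360),((.035)*8000,)*2,.035*8000,0)
    prof=pol[:,int(15*8):int(19*8)].astype(int); s=(prof[...,0]-prof[...,2]).mean(1)
    # image angle a: from +right cw; world ang: right=-y, down=-x
    a=np.arange(360); wa=(np.degrees(np.arctan2(-np.cos(np.radians(a)),-np.sin(np.radians(a)))))%360
    o=np.argsort(wa); print([ (int(wa[k]),int(s[k])) for k in o if (30<wa[k]<80 or 210<wa[k]<260)][::3])
E
```

```text
w3 3441 xmax [0.0544 0.0545 0.0546] ztop [0.0276 0.0322]
ring y [-0.0102  0.0097]
barrel y [-0.009   0.0085]
base z 0.0221227113570871 ((534.6048583984375, -169.51333618164062), (99.65023803710938, 148.6913604736328), 83.21809387207031)
mark 307 [ 594.18525083 -178.0027745 ] ((594.054931640625, -177.9195098876953), (12.227636337280273, 16.891876220703125), 83.75215148925781) -7.492877273593243
[(30, 111), (32, 118), (36, 132), (39, 103), (41, 28), (45, 6), (48, 6), (50, 7), (54, 7), (57, 10), (59, 37), (63, 75), (66, 102), (69, 111), (72, 116), (75, 119), (78, 101), (212, 109), (215, 119), (218, 123), (221, 120), (224, 78), (227, 10), (230, -3), (233, -1), (235, -1), (239, -3), (242, 5), (245, 78), (248, 142), (251, 131), (254, 120), (257, 109)]
w4 3508 xmax [0.0548 0.0549 0.0551] ztop [0.0276 0.0321]
ring y [-0.0099  0.0101]
barrel y [-0.0087  0.0086]
base z 0.022221405932932203 ((534.1734008789062, -170.37078857421875), (99.03594207763672, 148.49041748046875), 83.28308868408203)
mark 412 [ 594.07822164 -177.61928738] ((594.0274658203125, -177.6373291015625), (12.537705421447754, 17.031763076782227), 84.1553726196289) -7.145717273692992
[(30, 75), (32, 83), (36, 82), (39, 78), (41, 44), (45, 1), (48, 1), (50, 2), (54, 2), (57, 2), (59, 28), (63, 52), (66, 62), (69, 73), (72, 78), (75, 87), (78, 86), (212, 72), (215, 78), (218, 72), (221, 52), (224, 29), (227, 7), (230, 4), (233, 4), (235, 5), (239, 3), (242, 14), (245, 65), (248, 92), (251, 84), (254, 78), (257, 78)]
```

```bash
python3 - <<'E'
from h import *
plan((.5342,-.1701,.115),52.5,5)
E
```

```text
{"x":0.58,"y":0.23,"z":0.28,"rz":-0.26},
{"x":0.57,"y":0.25,"z":0.28,"rz":-0.26},
{"x":0.56,"y":0.26,"z":0.28,"rz":-0.26},
{"x":0.55,"y":0.28,"z":0.28,"rz":-0.26},
{"x":0.55,"y":0.29,"z":0.28,"rz":-0.26},
--
```

Call:
step_arm:
  increments:
    - {"x":0.58,"y":0.23,"z":0.2,"rx":0,"ry":0,"rz":-0.26,"grip":0.2}
    - {"x":0.57,"y":0.25,"z":0.2,"rx":0,"ry":0,"rz":-0.26,"grip":0.2}
    - {"x":0.56,"y":0.26,"z":0.2,"rx":0,"ry":0,"rz":-0.26,"grip":0.2}
    - {"x":0.55,"y":0.28,"z":0.2,"rx":0,"ry":0,"rz":-0.26,"grip":0.2}
    - {"x":0.55,"y":0.29,"z":0.2,"rx":0,"ry":0,"rz":-0.26,"grip":0.2}

```text
clock: 8.68
ee_pos: [0.5347, -0.1697, 0.1259]
ee_rot: [-3.141, -0.0, 0.918]
wrist_force: [-0.2, 0.4, -1.0]
gripper_width: 0.297
finger_force: 20.0
```

Call:
step_arm:
  increments:
    - {"x":0,"y":0,"z":0.2,"rx":0,"ry":0,"rz":0,"grip":0.2}
    - {"x":0,"y":0,"z":0,"rx":0,"ry":0,"rz":0,"grip":0.2}
    - {"x":0,"y":0,"z":0,"rx":0,"ry":0,"rz":0,"grip":0.2}

```text
clock: 8.93
ee_pos: [0.5328, -0.1707, 0.1198]
ee_rot: [-3.14, 0.001, 0.916]
wrist_force: [0.3, -0.3, -1.1]
gripper_width: 0.297
finger_force: 20.0
```

```bash
python3 - <<'E'
from h import *
st()
plan((.5342,-.1701,.110),52.5,1)
E
```

```text
8.93 [ 0.5328 -0.1707  0.1198] [-1.7992e+02  7.0000e-02  5.2460e+01] q [-0.21  0.44  0.59  1.94 -0.32  0.85 -0.11] F [ 0.29 -0.27 -1.09] T [-0.131  0.15  -0.049] w 0.297 19.97
{"x":0.04,"y":0.02,"z":0.33,"rz":-0.01},
```

Call:
step_arm:
  increments:
    - {"x":0.04,"y":0.02,"z":0.25,"rx":0,"ry":0,"rz":0,"grip":0.2}
    - {"x":0,"y":0,"z":0.25,"rx":0,"ry":0,"rz":0,"grip":0.2}
    - {"x":0,"y":0,"z":0,"rx":0,"ry":0,"rz":0,"grip":0.2}
    - {"x":0,"y":0,"z":0,"rx":0,"ry":0,"rz":0,"grip":0.2}
    - {"x":0,"y":0,"z":0,"rx":0,"ry":0,"rz":0,"grip":0.2}

```text
clock: 9.35
ee_pos: [0.5348, -0.1702, 0.1053]
ee_rot: [-3.142, -0.0, 0.916]
wrist_force: [0.3, 0.9, -1.5]
gripper_width: 0.297
finger_force: 20.0
```

```bash
python3 - <<'E'
from h import *
st()
c,im,d=look('s1',['body_mid','outlet','mouth'],dict(body_mid=.123,outlet=.121,mouth=.075),'side')
st()
cv2.imwrite('pics/s1.png',cv2.resize(im[110:220,190:340,::-1],(750,550),interpolation=cv2.INTER_CUBIC))
plan((.5342,-.1701,.104),52.5,1)
E
```

```text
9.35 [ 0.5348 -0.1702  0.1053] [-180.     -0.     52.47] q [-0.2   0.46  0.57  1.95 -0.34  0.82 -0.1 ] F [ 0.33  0.89 -1.51] T [-0.11   0.104  0.016] w 0.297 19.97
body_mid [([276.1, 335.8], 0.91), ([269.4, 143.7], 0.52)] [[0.3042, 0.2909, 0.123], [0.5362, -0.1678, 0.123]]
outlet [([197.2, 375.7], 0.95), ([249.5, 151.3], 0.74), ([292.1, 323.3], 0.59)] [[0.3688, 0.3819, 0.121], [0.5649, -0.116, 0.121], [0.2927, 0.2629, 0.121]]
mouth [([268.1, 160.8], 0.83), ([254.7, 156.4], 0.71), ([213.9, 245.7], 0.4)] [[0.5367, -0.1628, 0.075], [0.5777, -0.1663, 0.075], [0.4976, 0.1533, 0.075]]
9.55 [ 0.5352 -0.17    0.1055] [ 1.7998e+02 -2.0000e-02  5.2500e+01] q [-0.2   0.46  0.57  1.95 -0.34  0.82 -0.1 ] F [-0.95 -1.08 -2.29] T [-0.102  0.124 -0.019] w 0.298 19.97
{"x":-0.02,"y":-0.02,"z":0.05,"rz":-0.00},
```

View pics/s1.png

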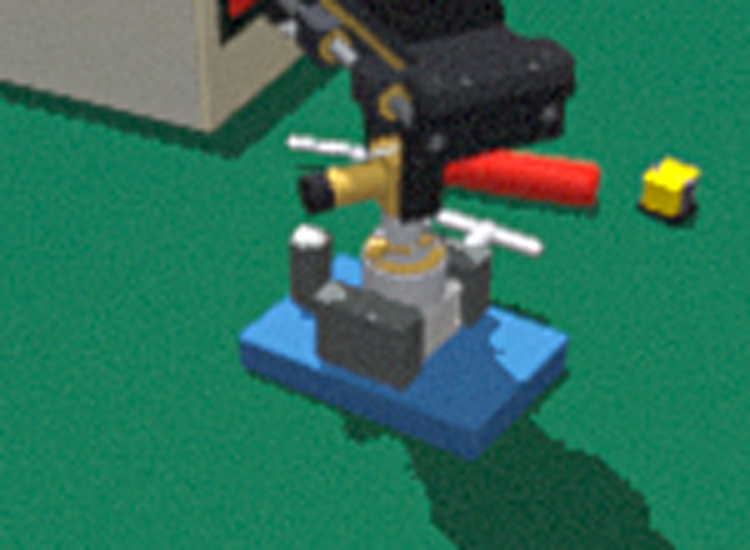

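Call:
step_arm:
  increments:
    - {"x":-0.02,"y":-0.01,"z":0.1,"rx":0,"ry":0,"rz":0,"grip":0.2}
    - {"x":0,"y":0,"z":0.1,"rx":0,"ry":0,"rz":0,"grip":0.2}
    - {"x":0,"y":0,"z":0.1,"rx":0,"ry":0,"rz":0,"grip":0.2}
    - {"x":0,"y":0,"z":0.05,"rx":0,"ry":0,"rz":0,"grip":0.2}
    - {"x":0,"y":0,"z":0,"rx":0,"ry":0,"rz":0,"grip":0.2}

```text
clock: 9.97
ee_pos: [0.534, -0.1701, 0.0941]
ee_rot: [-3.141, 0.0, 0.916]
wrist_force: [-0.2, 0.2, -1.7]
gripper_width: 0.296
finger_force: 20.0
```

Call:
step_arm:
  increments:
    - {"x":0,"y":0,"z":0.03,"rx":0,"ry":0,"rz":0,"grip":0.2}
    - {"x":0,"y":0,"z":0.02,"rx":0,"ry":0,"rz":0,"grip":0.2}
    - {"x":0,"y":0,"z":0,"rx":0,"ry":0,"rz":0,"grip":0.2}

```text
clock: 10.22
ee_pos: [0.5344, -0.1703, 0.0931]
ee_rot: [-3.142, 0.0, 0.916]
wrist_force: [-0.5, 0.1, -1.6]
gripper_width: 0.301
finger_force: 20.0
```

Call:
step_arm:
  increments:
    - {"x":0,"y":0,"z":0.03,"rx":0,"ry":0,"rz":0,"grip":0.2}
    - {"x":0,"y":0,"z":0.03,"rx":0,"ry":0,"rz":0,"grip":0.2}
    - {"x":0,"y":0,"z":0,"rx":0,"ry":0,"rz":0,"grip":0.2}

```text
clock: 10.47
ee_pos: [0.5343, -0.1702, 0.0913]
ee_rot: [-3.141, 0.0, 0.916]
wrist_force: [-0.6, -0.2, -2.4]
gripper_width: 0.299
finger_force: 20.0
```

Call:
step_arm:
  increments:
    - {"x":0,"y":0,"z":0.03,"rx":0,"ry":0,"rz":0,"grip":0.2}
    - {"x":0,"y":0,"z":0,"rx":0,"ry":0,"rz":0,"grip":0.2}
    - {"x":0,"y":0,"z":0,"rx":0,"ry":0,"rz":0,"grip":0.2}

```text
clock: 10.72
ee_pos: [0.5344, -0.1702, 0.0905]
ee_rot: [-3.141, -0.0, 0.916]
wrist_force: [0.2, 0.6, -1.2]
gripper_width: 0.297
finger_force: 20.0
```

Call:
step_arm:
  increments:
    - {"x":0,"y":0,"z":0.06,"rx":0,"ry":0,"rz":0,"grip":0.2}
    - {"x":0,"y":0,"z":0.06,"rx":0,"ry":0,"rz":0,"grip":0.2}
    - {"x":0,"y":0,"z":0.04,"rx":0,"ry":0,"rz":0,"grip":0.2}
    - {"x":0,"y":0,"z":0,"rx":0,"ry":0,"rz":0,"grip":0.2}
    - {"x":0,"y":0,"z":0,"rx":0,"ry":0,"rz":0,"grip":0.2}

```text
clock: 11.13
ee_pos: [0.5343, -0.1702, 0.0856]
ee_rot: [-3.141, 0.0, 0.916]
wrist_force: [0.4, 0.0, -1.6]
gripper_width: 0.296
finger_force: 20.0
```

Call:
step_arm:
  increments:
    - {"x":0,"y":0,"z":0.03,"rx":0,"ry":0,"rz":0,"grip":0.2}
    - {"x":0,"y":0,"z":0.02,"rx":0,"ry":0,"rz":0,"grip":0.2}
    - {"x":0,"y":0,"z":0,"rx":0,"ry":0,"rz":0,"grip":0.2}
    - {"x":0,"y":0,"z":0,"rx":0,"ry":0,"rz":0,"grip":0.2}

```text
clock: 11.47
ee_pos: [0.5344, -0.1702, 0.0842]
ee_rot: [-3.141, -0.0, 0.916]
wrist_force: [0.0, 0.3, -1.2]
gripper_width: 0.295
finger_force: 20.0
```

```bash
python3 - <<'E'
from h import *
st()
E
```

```text
11.47 [ 0.5344 -0.1702  0.0842] [-179.99   -0.     52.5 ] q [-0.19  0.49  0.55  1.96 -0.36  0.78 -0.08] F [ 0.    0.3  -1.16] T [-0.14   0.111 -0.014] w 0.295 19.97
```

Call:
step_arm:
  increments:
    - {"x":0,"y":0,"z":0.03,"rx":0,"ry":0,"rz":0,"grip":0.2}
    - {"x":0,"y":0,"z":0,"rx":0,"ry":0,"rz":0,"grip":0.2}
    - {"x":0,"y":0,"z":0,"rx":0,"ry":0,"rz":0,"grip":0.2}

```text
clock: 11.72
ee_pos: [0.5346, -0.1703, 0.0834]
ee_rot: [3.141, -0.0, 0.916]
wrist_force: [-0.1, -0.6, -0.3]
gripper_width: 0.296
finger_force: 20.0
```

Call:
step_arm:
  increments:
    - {"x":0,"y":0,"z":0.02,"rx":0,"ry":0,"rz":0,"grip":0.2}
    - {"x":0,"y":0,"z":0,"rx":0,"ry":0,"rz":0,"grip":0.2}
    - {"x":0,"y":0,"z":0,"rx":0,"ry":0,"rz":0,"grip":0.2}

```text
clock: 11.97
ee_pos: [0.5346, -0.1703, 0.0829]
ee_rot: [3.141, -0.0, 0.916]
wrist_force: [0.6, -0.5, 0.8]
gripper_width: 0.293
finger_force: 20.0
```

Call:
step_arm:
  increments:
    - {"x":0,"y":0,"z":0,"rx":0,"ry":0,"rz":0.5,"grip":0.2}
    - {"x":0,"y":0,"z":0.005,"rx":0,"ry":0,"rz":0.5,"grip":0.2}
    - {"x":0,"y":0,"z":0.005,"rx":0,"ry":0,"rz":0.5,"grip":0.2}
    - {"x":0,"y":0,"z":0,"rx":0,"ry":0,"rz":0,"grip":0.2}

```text
clock: 12.3
ee_pos: [0.5345, -0.1704, 0.0825]
ee_rot: [3.141, 0.0, 0.758]
wrist_force: [-0.7, -0.6, 1.1]
gripper_width: 0.3
finger_force: 20.0
```

```bash
python3 - <<'E'
from h import *
st()
E
```

```text
12.3 [ 0.5345 -0.1704  0.0825] [1.7998e+02 1.0000e-02 4.3450e+01] q [-0.22  0.5   0.6   1.97 -0.39  0.79 -0.21] F [-0.69 -0.56  1.1 ] T [-0.106  0.182  0.039] w 0.3 19.97
```

Call:
step_arm:
  increments:
    - {"x":0,"y":0,"z":0.005,"rx":0,"ry":0,"rz":0.5,"grip":0.2}
    - {"x":0,"y":0,"z":0.005,"rx":0,"ry":0,"rz":0.5,"grip":0.2}
    - {"x":0,"y":0,"z":0.006,"rx":0,"ry":0,"rz":0.5,"grip":0.2}
    - {"x":0,"y":0,"z":0.005,"rx":0,"ry":0,"rz":0.5,"grip":0.2}
    - {"x":0,"y":0,"z":0,"rx":0,"ry":0,"rz":0,"grip":0.2}

```text
clock: 12.72
ee_pos: [0.5346, -0.1704, 0.0819]
ee_rot: [3.141, -0.0, 0.55]
wrist_force: [-0.5, -0.5, 1.9]
gripper_width: 0.294
finger_force: 20.0
```

```bash
python3 - <<'E'
from h import *
st()
E
```

```text
12.72 [ 0.5346 -0.1704  0.0819] [179.98  -0.    31.52] q [-0.26  0.52  0.65  1.97 -0.43  0.79 -0.38] F [-0.45 -0.54  1.86] T [-0.07   0.283  0.087] w 0.294 19.97
```

Call:
step_arm:
  increments:
    - {"x":0,"y":0,"z":0,"rx":0,"ry":0,"rz":0.6,"grip":0.2}
    - {"x":0,"y":0,"z":0,"rx":0,"ry":0,"rz":0.6,"grip":0.2}
    - {"x":0,"y":0,"z":0,"rx":0,"ry":0,"rz":0.6,"grip":0.2}
    - {"x":0,"y":0,"z":0.003,"rx":0,"ry":0,"rz":0.6,"grip":0.2}
    - {"x":0,"y":0,"z":0,"rx":0,"ry":0,"rz":0,"grip":0.2}

```text
clock: 13.13
ee_pos: [0.5346, -0.1703, 0.0818]
ee_rot: [3.141, -0.0, 0.3]
wrist_force: [0.7, -0.4, 2.0]
gripper_width: 0.301
finger_force: 20.0
```

```bash
python3 - <<'E'
from h import *
st()
E
```

```text
13.13 [ 0.5346 -0.1703  0.0818] [ 1.7998e+02 -1.0000e-02  1.7160e+01] q [-0.3   0.54  0.72  1.97 -0.48  0.81 -0.58] F [ 0.71 -0.39  2.  ] T [-0.068  0.145 -0.023] w 0.301 19.97
```

Call:
step_arm:
  increments:
    - {"x":0,"y":0,"z":0.003,"rx":0,"ry":0,"rz":0.6,"grip":0.2}
    - {"x":0,"y":0,"z":0.003,"rx":0,"ry":0,"rz":0.6,"grip":0.2}
    - {"x":0,"y":0,"z":0.003,"rx":0,"ry":0,"rz":0.6,"grip":0.2}
    - {"x":0,"y":0,"z":0.003,"rx":0,"ry":0,"rz":0.6,"grip":0.2}
    - {"x":0,"y":0,"z":0,"rx":0,"ry":0,"rz":0,"grip":0.2}

```text
clock: 13.55
ee_pos: [0.5347, -0.1703, 0.0814]
ee_rot: [3.141, -0.0, 0.049]
wrist_force: [-1.0, 0.8, 2.2]
gripper_width: 0.297
finger_force: 20.0
```

```bash
python3 - <<'E'
from h import *
st()
E
```

```text
13.55 [ 0.5347 -0.1703  0.0814] [ 1.7998e+02 -1.0000e-02  2.8100e+00] q [-0.34  0.56  0.78  1.97 -0.54  0.83 -0.78] F [-0.99  0.8   2.22] T [-0.025  0.215  0.026] w 0.297 19.97
```

Call:
step_arm:
  increments:
    - {"x":0,"y":0,"z":0.004,"rx":0,"ry":0,"rz":0.5,"grip":0.2}
    - {"x":0,"y":0,"z":0.004,"rx":0,"ry":0,"rz":0.5,"grip":0.2}
    - {"x":0,"y":0,"z":0.003,"rx":0,"ry":0,"rz":0.3,"grip":0.2}
    - {"x":0,"y":0,"z":0,"rx":0,"ry":0,"rz":0,"grip":0.2}
    - {"x":0,"y":0,"z":0,"rx":0,"ry":0,"rz":0,"grip":0.2}

```text
clock: 13.97
ee_pos: [0.5347, -0.1703, 0.0812]
ee_rot: [-3.142, -0.001, -0.086]
wrist_force: [0.1, -0.4, 2.6]
gripper_width: 0.298
finger_force: 20.0
```

```bash
python3 - <<'E'
from h import *
st()
c,im,d=look('w5',['outlet','mark','body_mid'],dict(outlet=.10,mark=.062,body_mid=.1))
cv2.imwrite('pics/w5.png',im[:300,100:420,::-1])
st()
E
```

```text
13.97 [ 0.5347 -0.1703  0.0812] [-1.80e+02 -3.00e-02 -4.91e+00] q [-0.37  0.57  0.82  1.97 -0.56  0.83 -0.89] F [ 0.13 -0.42  2.56] T [-0.077  0.111  0.011] w 0.298 19.97
outlet [([254.1, 146.9], 0.59)] [[0.5906, -0.1746, 0.1]]
mark [([259.6, 141.4], 0.67)] [[0.5888, -0.1775, 0.062]]
body_mid [([251.9, 227.6], 0.72), ([260.3, 139.0], 0.26)] [[0.5513, -0.1701, 0.1], [0.5939, -0.1777, 0.1]]
14.17 [ 0.5347 -0.1702  0.0812] [-1.7999e+02 -3.0000e-02 -5.0300e+00] q [-0.37  0.57  0.82  1.97 -0.57  0.83 -0.89] F [0.15 0.13 2.73] T [ 0.017  0.104 -0.083] w 0.299 19.97
```

View pics/w5.png

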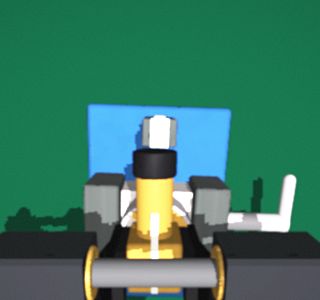

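```bash
python3 - <<'E'
from h import *
c,im,d=load('w5'); P=cloud(c,d)
w=(im.min(2)>190)&(abs(P[...,2]-.062)<.006)&(np.hypot(P[...,0]-.59,P[...,1]+.177)<.02)
v,u=np.where(w); q=np.array([atz(c,(i,j),.062)[:2] for i,j in zip(u,v)])*1000
print('mark',len(q),q.mean(0),cv2.minAreaRect(q.astype(np.float32)))
y=np.radians(-5.0); p=np.array([.5347,-.1703,.0812]); Q=P-p
tx=Q[...,0]*np.cos(y)+Q[...,1]*np.sin(y); ty=Q[...,0]*np.sin(y)-Q[...,1]*np.cos(y); tz=Q[...,2]
m=(d>0)&(tz>.015)&(tz<.045)&(tx>.042)&(tx<.07)&(abs(ty)<.02); print('ring',np.percentile(ty[m],[1,99]),P[m].mean(0)*1000,tx[m].max())
hsv=cv2.cvtColor(im,cv2.COLOR_RGB2HSV)
b=(hsv[...,0]>95)&(hsv[...,0]<125)&(hsv[...,1]>120)&(d>0)&(abs(P[...,2]-.022)<.006)
v,u=np.where(b); q=np.array([atz(c,(i,j),.022)[:2] for i,j in zip(u,v)])*1000
print(cv2.minAreaRect(q.astype(np.float32)))
# far edge of base: per column max x
e=np.array([[x,q[u==x][:,0].max(),q[u==x][q[u==x][:,0].argmax(),1]] for x in range(u.min()+5,u.max()-5) if (u==x).any()])
e=e[(e[:,1]>605)]; print(len(e),np.degrees(np.arctan(np.polyfit(e[:,2],e[:,1],1)[0])))
E
```

```text
mark 608 [ 594.19644795 -177.69999786] ((594.2955322265625, -177.6694793701172), (11.88541316986084, 17.303993225097656), 83.00802612304688)
ring [-0.01037357  0.00956795] [ 583.62411191 -174.22119412  106.05280656] 0.05462062614433288
((535.0146484375, -170.77996826171875), (98.74317169189453, 148.38487243652344), 83.27266693115234)
111 6.651846272052809
```

Call:
step_arm:
  increments:
    - {"x":0,"y":0,"z":0.003,"rx":0,"ry":0,"rz":0.3,"grip":0.2}
    - {"x":0,"y":0,"z":0,"rx":0,"ry":0,"rz":0,"grip":0.2}
    - {"x":0,"y":0,"z":-0.01,"rx":0,"ry":0,"rz":0,"grip":0.2}
    - {"x":0,"y":0,"z":-0.01,"rx":0,"ry":0,"rz":0,"grip":0.2}
    - {"x":0,"y":0,"z":0,"rx":0,"ry":0,"rz":0,"grip":0.2}

```text
clock: 14.58
ee_pos: [0.5346, -0.1703, 0.0816]
ee_rot: [3.142, -0.0, -0.12]
wrist_force: [1.0, -1.0, 2.4]
gripper_width: 0.295
finger_force: 20.0
```

```bash
python3 - <<'E'
from h import *
st()
E
```

```text
14.58 [ 0.5346 -0.1703  0.0816] [ 1.80e+02 -2.00e-02 -6.86e+00] q [-0.37  0.58  0.83  1.97 -0.57  0.84 -0.92] F [ 1.02 -1.02  2.36] T [-0.081  0.015  0.047] w 0.295 19.97
```

Call:
step_arm:
  increments:
    - {"x":0,"y":0,"z":-0.01,"rx":0,"ry":0,"rz":0,"grip":0.2}
    - {"x":0,"y":0,"z":-0.01,"rx":0,"ry":0,"rz":0,"grip":0.2}
    - {"x":0,"y":0,"z":0,"rx":0,"ry":0,"rz":0,"grip":0.2}
    - {"x":0,"y":0,"z":0,"rx":0,"ry":0,"rz":0,"grip":0.2}

```text
clock: 14.92
ee_pos: [0.5345, -0.1703, 0.0821]
ee_rot: [3.141, -0.0, -0.12]
wrist_force: [1.6, 0.0, 0.8]
gripper_width: 0.297
finger_force: 20.0
```

```bash
python3 - <<'E'
from h import *
st()
E
```

```text
14.92 [ 0.5345 -0.1703  0.0821] [ 1.7999e+02 -1.0000e-02 -6.8900e+00] q [-0.37  0.58  0.83  1.97 -0.57  0.84 -0.92] F [1.61 0.03 0.85] T [-0.178 -0.133 -0.   ] w 0.297 19.97
```

Call:
step_arm:
  increments:
    - {"x":0,"y":0,"z":-0.01,"rx":0,"ry":0,"rz":0,"grip":0.2}
    - {"x":0,"y":0,"z":-0.01,"rx":0,"ry":0,"rz":0,"grip":0.2}
    - {"x":0,"y":0,"z":0,"rx":0,"ry":0,"rz":0,"grip":0.2}
    - {"x":0,"y":0,"z":0,"rx":0,"ry":0,"rz":0,"grip":0.2}

```text
clock: 15.25
ee_pos: [0.5344, -0.1702, 0.0824]
ee_rot: [3.141, 0.0, -0.12]
wrist_force: [1.7, -1.0, -4.1]
gripper_width: 0.297
finger_force: 20.0
```

```bash
python3 - <<'E'
from h import *
st()
E
```

```text
15.25 [ 0.5344 -0.1702  0.0824] [179.98   0.    -6.89] q [-0.37  0.58  0.83  1.97 -0.57  0.84 -0.92] F [ 1.7  -1.05 -4.07] T [-0.315 -0.51  -0.02 ] w 0.297 19.97
```

Call:
step_arm:
  increments:
    - {"x":0,"y":0,"z":0.012,"rx":0,"ry":0,"rz":0,"grip":0.2}
    - {"x":0,"y":0,"z":0,"rx":0,"ry":0,"rz":0,"grip":0.2}
    - {"x":0,"y":0,"z":0,"rx":0,"ry":0,"rz":0,"grip":0.2}
  force: 5

```text
clock: 15.5
ee_pos: [0.5342, -0.1702, 0.0823]
ee_rot: [-3.141, 0.0, -0.12]
wrist_force: [1.9, -1.2, -0.7]
gripper_width: 0.298
finger_force: 5.0
```

Call:
step_arm:
  increments:
    - {"x":0,"y":0,"z":0,"rx":0,"ry":0,"rz":0,"grip":0.4}
    - {"x":0,"y":0,"z":0,"rx":0,"ry":0,"rz":0,"grip":0.6}
    - {"x":0,"y":0,"z":0,"rx":0,"ry":0,"rz":0,"grip":0.6}
    - {"x":0,"y":0,"z":0,"rx":0,"ry":0,"rz":0,"grip":0.6}
    - {"x":0,"y":0,"z":0,"rx":0,"ry":0,"rz":0,"grip":0.6}

```text
clock: 15.92
ee_pos: [0.5342, -0.1701, 0.0823]
ee_rot: [-3.141, 0.0, -0.12]
wrist_force: [0.6, -0.6, -0.4]
gripper_width: 0.56
finger_force: 0.0
```

```bash
python3 - <<'E'
from h import *
st()
E
```

```text
15.92 [ 0.5342 -0.1701  0.0823] [-1.7998e+02  3.0000e-02 -6.9000e+00] q [-0.37  0.58  0.83  1.97 -0.57  0.84 -0.92] F [ 0.64 -0.65 -0.4 ] T [-0.037  0.195 -0.04 ] w 0.56 0.0
```

Call:
step_arm:
  increments:
    - {"x":0,"y":0,"z":-0.3,"rx":0,"ry":0,"rz":0,"grip":0.6}
    - {"x":0,"y":0,"z":-0.6,"rx":0,"ry":0,"rz":0,"grip":0.6}
    - {"x":0,"y":0,"z":-1,"rx":0,"ry":0,"rz":0,"grip":0.6}
    - {"x":0,"y":0,"z":-1,"rx":0,"ry":0,"rz":0,"grip":0.6}
    - {"x":-0.5,"y":0,"z":-1,"rx":0,"ry":0,"rz":0,"grip":0.6}

```text
clock: 16.33
ee_pos: [0.5214, -0.1686, 0.2014]
ee_rot: [3.14, -0.002, -0.119]
wrist_force: [0.5, 1.4, 0.3]
gripper_width: 0.592
finger_force: 0.0
```

Call:
step_arm:
  increments:
    - {"x":-1,"y":0,"z":0,"rx":0,"ry":0,"rz":0,"grip":0.6}
    - {"x":0,"y":0,"z":0,"rx":0,"ry":0,"rz":0,"grip":0.6}
    - {"x":0,"y":0,"z":0,"rx":0,"ry":0,"rz":0,"grip":0.6}

```text
clock: 16.58
ee_pos: [0.4887, -0.1646, 0.2001]
ee_rot: [-3.139, -0.001, -0.121]
wrist_force: [0.9, 0.6, -0.6]
gripper_width: 0.599
finger_force: 0.0
```

```bash
python3 - <<'E'
from h import *
st()
c,im,d=look('w6',['outlet','mark','body_mid'],dict(outlet=.1,mark=.062,body_mid=.101)); P=cloud(c,d)
w=(im.min(2)>190)&(abs(P[...,2]-.062)<.006)&(np.hypot(P[...,0]-.59,P[...,1]+.177)<.02)
print('mark',w.sum(),P[w].mean(0)*1000)
m=(d>0)&(P[...,2]>.092)&(P[...,2]<.13)&(np.hypot(P[...,0]-.55,P[...,1]+.17)<.06)
q=P[m]; print(len(q),np.percentile(q[:,2],[50,90,97]),cv2.minAreaRect((q[:,:2]*1000).astype(np.float32)))
r=m&(np.hypot(P[...,0]-.534,P[...,1]+.17)>.042); bl=m&(np.hypot(P[...,0]-.534,P[...,1]+.17)<.0125)
print('ring',P[r].mean(0)*1000,'block',P[bl].mean(0)*1000)
cv2.imwrite('pics/w6.png',im[:,100:420,::-1])
E
```

```text
16.58 [ 0.4887 -0.1646  0.2001] [-1.7986e+02 -5.0000e-02 -6.9500e+00] q [-0.56  0.34  1.01  1.97 -0.35  1.01 -1.07] F [ 0.86  0.63 -0.6 ] T [-0.02   0.154  0.027] w 0.599 0.0
outlet [([254.0, 68.1], 0.88)] [[0.591, -0.176, 0.1]]
mark [([255.9, 74.3], 0.89)] [[0.5898, -0.1775, 0.062]]
body_mid [([252.3, 139.3], 0.61)] [[0.5364, -0.168, 0.101]]
mark 160 [ 597.66580758 -178.03176737   62.93135145]
2388 [0.11007379 0.11410916 0.11472053] ((555.3843994140625, -172.4193572998047), (25.887948989868164, 66.56310272216797), 83.44535064697266)
ring [ 581.87523719 -175.70725605  107.40408883] block [ 534.23364578 -170.05663833  113.54005031]
```

View pics/w6.png

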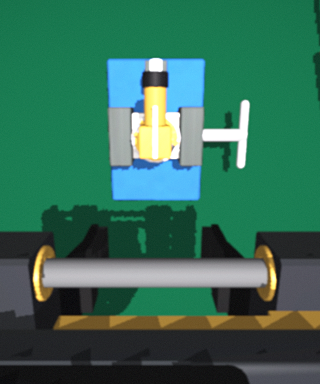

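```bash
python3 -c "
from station import arm
print(arm.sign_off())"
```

```text
the job is handed in; nothing more can be done
None
```

The plug is screwed into the coupling and released, with its outlet within about half a degree of the mark; a light upward pull showed the thread holding, and the job is handed in at about 16.6 s.

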